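# Press-test the deck and stand the bottle over its hidden support

## Task

The small raised deck has four white boards; only one is carried by a hidden steel cross-bar, whose two ends stand out of the deck's frame in front and behind, and the others give way softly. First press down firmly with the shut fingertips on the middle of the board over the bar and feel it hold (about 10 N, for half a second), then take the round bottle with the narrow screw cap and set it down gently, upright, on the middle of that board and let go. Leave the tall tub with the wide cap where it stands.

Things in the scene. Friction and masses are not known exactly. Their poses are not given: they have to be found in the camera images.
- supported_board: The white deck board over the hidden bar; which of the deck's four places it has changes. 112 mm long (x, front to back of the deck), 57 mm wide (y, along the row), 10 mm thick. Origin: centre of its top face, 46 mm above the worktop; z up. It springs down about 1 mm for every 3 N, to a stop at 8 mm (10 N: 3 to 4 mm); the three others sink 1 mm for every 0.35 N, to a stop at 14 mm.
- deck: Low aluminium frame fixed on the worktop, 132 mm deep (x), 262 mm wide (y), 44 mm high, with four equal white boards in a row, 60 mm apart. In line with the board over the bar, the ends of a flat dark steel bar, 30 mm wide and 10 mm high, stand 24 mm out of its front and back faces, 18 mm above the worktop; at the others are only empty dark slots. Origin: centre of its underside.
- bottle: The bottle to set down: round translucent bottle, body 52 mm across, 125 mm tall, with a cylindrical screw cap 31 mm across, from 106 to 125 mm above its foot, that does not come off and can be gripped from above. About 0.12 kg, loose on the worktop left of the deck, at a changing place in a row of things. Origin: centre of its underside; z up along its axis.
- tall_tub: A bystander that resembles the bottle: white round tub, 47 mm across and 118 mm tall, its cap as wide as its body. Stands in the same row; to be left alone. (Behind the gap between row and deck stands the room's tall analyser, 355 mm high, its front at x = 0.56, from y = -0.11 to 0.19: pass well in front of it.) Origin: centre of its underside; z up.
Mind the look-alikes: they are no part of the job. What is shaped like the bottle but blue or red is not meant.

How it is judged:
By the outcome, as a careful person would: the job done as asked, in the order asked, and still so for the second after the job is handed in, with the robot touching nothing.
It also fails if it takes over 72 s, if anything falls off the work surface, if the arm or the gripper's body presses on something with over 40 N, if the wrist force passes 120 N, or if a joint passes its speed limit or range.

## Robot

A 6-joint arm with a two-finger parallel gripper is mounted at the origin on a cart in front of the work surface, level with it; the furniture and walls round the work are solid. World frame = base frame: x ahead of the robot, y to its left, z up, the work surface at z = 0. Lengths are in m, angles in rad, forces in N, time in s.
With the tool pointing down it reaches from about 0.375 to 0.925 m from the base axis. Payload 5.7 kg.
Tool frame: the origin (TCP) lies midway between the tips of the shut fingers; the grasp point (between the pads) lies 19 mm behind it; z points along the fingers, y is the line along which they close (so a half turn about z gives the same grasp; the last joint's range is limited). The gripper opens to 88 mm and grips with 3 to 60 N. Pads are 20 mm wide; open, the fingers measure 115 mm over their backs; the gripper's body (75 mm by 178 mm) begins 61 mm behind the grasp point.
Start: joints at [-1.375, 0.359, 1.51, -0, 1.272, -0.115], TCP at [0.183, -0.571, 0.223] pointing down, gripper open.
Joint ranges: [-2.97, 2.97], [-1.01, 2.36], [0.21, 2.38], [-0.96, 4.11], [0.2, 2.71], [-2.98, 2.98]. Speed limits (rad/s): [2.39, 2.39, 3.14, 3.14, 3.14, 3.14].

## Interface

Orientations are given as a unit quaternion [x, y, z, w].
In Python, from bench import move_ptp, servo_line, goto_joints, move_gripper, sleep, inverse_kinematics, capture, PlanningError, close_job, spot_in, silhouettes, current_clock, current_joint_pos, current_qvel, current_joint_torque, current_position, current_orientation, current_force, current_torque, current_finger_gap, current_grip_force gives the robot as it stands. Calls block until the motion is done:
- move_ptp(position, orientation): joint-space move of the TCP to a pose.
- servo_line(position, orientation=None, rate=0.15, contact_N=None): straight line of the TCP; orientation=None keeps the orientation; rate is the mean speed in m/s. With contact_N (N) it stops when the force on the tool has changed by that much, and returns True; else False.
- goto_joints(angles): joint-space move.
- move_gripper(opening): finger opening in m; the grip force is fixed at half the most; returns when the fingers have stopped.
- sleep(seconds).
- inverse_kinematics(position, orientation): joint angles nearest the present ones, or None.
- capture(name): name is "scene" or "side" or "wrist"; returns a dict with "image" (400x640x3 uint8, blue, green, red), "range_z" (400x640 float32, m along the optical axis (not along the pixel's ray), 0 where there is no reading), "intrinsics" (3x3 intrinsics, pixels), "R" (3x3) and "t" (3): a world point X has camera coordinates R X + t. Camera axes: x right, y down, z forward; pixel columns grow to the right and rows downward; lengths in m; the calibration is good to about 2 mm. A picture is of the moment at which its call begins.
A pose or a line that the arm cannot do raises PlanningError and nothing moves.
- close_job(): hands the job in; it is judged then, once.
Trained networks look in the newest picture that a camera, given by its name, has taken for a name from the list of things; names that differ only in an ending like _2 or _b are one class to them, and where a whole thing is asked for, a point or a joint stands for the part that bears it (a point fixed in the world has none). Each returns a list of dicts, best first, with "conf" (0 to 1); they miss things now and then, are a little off and sometimes report something else, mostly with a low value. They report only what shows in the picture. A call takes as long as a camera call. They do not tell look-alikes from the thing itself.
- spot_in(camera, query): "xy" ([column, row] in pixels, amid what is visible of it).
- silhouettes(camera, query): "region" (400x640 bool, what is visible of it) and "xy" ([column, row] in pixels, amid what is visible of it).
Readings, each from a call of its own:
- current_clock(): time.
- current_joint_pos(): joint angles.
- current_qvel(): joint speeds.
- current_joint_torque(): joint torques, N m.
- current_position(): TCP position.
- current_orientation(): TCP orientation.
- current_force(): force on the tool from outside, world axes, zero at the start.
- current_torque(): the same for the moment, N m.
- current_finger_gap(): finger opening in m.
- current_grip_force(): force on a finger pad.
Only numpy, scipy, OpenCV 4.12 (cv2) and the standard library are available. Lean on these libraries where they do the work, as an engineer would, in place of code of your own. Each camera call takes 0.05 s, during which the arm holds its last target. There are 200 camera calls.

## Working session

There is one attempt and no reset: what is moved stays moved. The work goes in short steps, each a Python script; the robot and the scene stay as the last script left them, time stands still between calls to the robot, and variables do not carry over. Pictures are saved under pics/ and viewed, at most 10 in all, crops included, and the job is handed in when it is done.

```bash
mkdir -p pics; cat > h.py <<'E'
import numpy as np, cv2
from bench import *
def cap(n):
    c=capture(n); return c
def w(c,u,v,z=None):
    z=c["range_z"][int(round(v)),int(round(u))] if z is None else z
    K=c["intrinsics"]; p=np.linalg.inv(K)@np.array([u,v,1.0])*z
    return c["R"].T@(p-c["t"])
def cloud(c):
    v,u=np.mgrid[:400,:640]; z=c["range_z"]
    p=np.stack([u,v,np.ones_like(u)],-1)@np.linalg.inv(c["intrinsics"]).T*z[...,None]
    P=(p-c["t"])@c["R"]; P[z==0]=np.nan; return P
E
python3 - <<'E'
from h import *
for n in ["scene","side"]:
    c=cap(n); cv2.imwrite(f"pics/{n}.png",c["image"])
    print(n,"cam",np.round(-c["R"].T@c["t"],3))
    P=cloud(c)
    for q in ["bottle","tall_tub","deck","supported_board"]:
        for s in silhouettes(n,q):
            r=s["region"]; p=P[r]; p=p[~np.isnan(p[:,0])]
            print(q,round(s["conf"],2),np.round(s["xy"]),r.sum(), np.round(np.percentile(p,[3,50,97],axis=0),3).tolist() if len(p) else None)
print(current_clock())
E
```

```text
scene cam [-0.237  0.93   1.015]
bottle 0.83 [192. 293.] 701 [[0.467, 0.631, 0.006], [0.478, 0.656, 0.076], [0.507, 0.675, 0.126]]
bottle 0.75 [284. 216.] 428 [[0.516, 0.243, 0.005], [0.529, 0.268, 0.076], [0.555, 0.284, 0.126]]
bottle 0.69 [263. 246.] 550 [[0.46, 0.396, 0.009], [0.472, 0.422, 0.076], [0.497, 0.437, 0.126]]
tall_tub 0.65 [332. 202.] 471 [[0.453, 0.047, -0.001], [0.467, 0.131, 0.07], [0.552, 0.143, 0.12]]
deck 0.65 [388. 174.] 645 [[0.447, -0.407, 0.002], [0.47, -0.175, 0.03], [0.584, -0.149, 0.047]]
supported_board 0.55 [407. 148.] 157 [[0.469, -0.396, 0.042], [0.513, -0.369, 0.046], [0.556, -0.347, 0.05]]
supported_board 0.43 [261. 251.] 547 [[0.46, 0.397, 0.01], [0.472, 0.422, 0.076], [0.497, 0.437, 0.126]]
side cam [ 0.243 -1.01   0.693]
bottle 0.67 [296. 151.] 234 [[0.473, 0.617, 0.006], [0.495, 0.63, 0.063], [0.521, 0.648, 0.123]]
bottle 0.56 [306. 169.] 265 [[0.465, 0.382, 0.004], [0.485, 0.393, 0.07], [0.511, 0.62, 0.124]]
bottle 0.55 [327. 183.] 356 [[0.524, 0.227, -0.0], [0.548, 0.237, 0.067], [0.591, 0.43, 0.124]]
tall_tub 0.83 [316. 206.] 356 [[0.46, 0.094, 0.009], [0.477, 0.101, 0.065], [0.498, 0.12, 0.118]]
deck 0.56 [357. 314.] 1413 [[0.445, -0.42, 0.002], [0.486, -0.411, 0.034], [0.582, -0.173, 0.045]]
supported_board 0.76 [366. 304.] 886 [[0.459, -0.406, 0.039], [0.512, -0.38, 0.045], [0.566, -0.344, 0.047]]
0.5
```

View pics/scene.png

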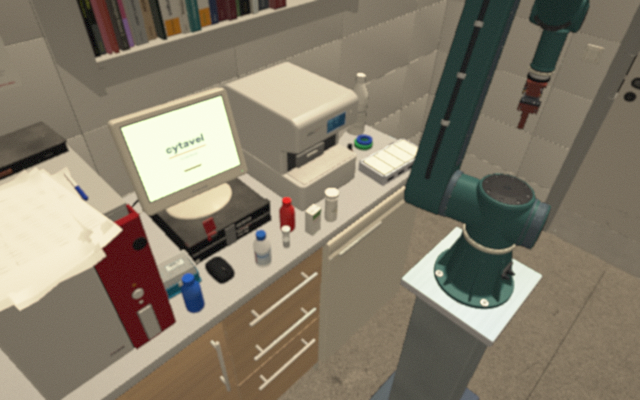

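View pics/side.png

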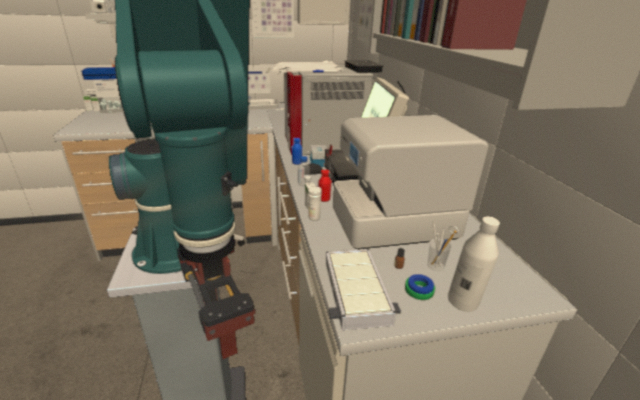

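The scene view shows these bottle look-alikes: blue bottle (192,293), clear bottle with blue cap (263,246), red bottle (287,214), white tub (332,203), small vial (286,236) and box (313,218). By the description I choose the clear one at (263,246). In the side view, dark bar ends show at about (335,312) and (397,308), at the nearest (rightmost) board.

```bash
python3 - <<'E'
from h import *
from scipy.optimize import least_squares
s=cap("side"); c=cap("scene")
A=cv2.resize(s["image"][235:335,310:440],(780,600),interpolation=cv2.INTER_CUBIC)
B=cv2.resize(c["image"][190:310,170:350],(780,520),interpolation=cv2.INTER_CUBIC)
cv2.imwrite("pics/a.png",A[:590]); cv2.imwrite("pics/b.png",B)
P=cloud(s); 
m=(P[...,2]>.040)&(P[...,2]<.052)&(P[...,0]>.40)&(P[...,0]<.62)&(P[...,1]<-.10)&(P[...,1]>-.46)
m=cv2.morphologyEx(m.astype(np.uint8),cv2.MORPH_OPEN,np.ones((3,3)))>0
n,l,st,_=cv2.connectedComponentsWithStats(m.astype(np.uint8)); k=1+st[1:,4].argmax()
print("deck",cv2.minAreaRect(P[l==k][:,:2].astype(np.float32)),P[l==k].mean(0))
for v in range(296,326,4):
    print(v,[tuple(np.round(P[v,u],3)) for u in (328,334,338,392,397,401)])
for nm,Q in (("scene",cloud(c)),("side",P)):
    cam=c if nm=="scene" else s
    C=-cam["R"].T@cam["t"]
    for x0,y0,what in((.485,.41,"bottle"),):
        for lo,hi,r in((.01,.08,.026),(.108,.123,.0155)):
            d=np.hypot(Q[...,0]-x0,Q[...,1]-y0)<.045
            p=Q[d&(Q[...,2]>lo)&(Q[...,2]<hi)][:,:2]
            if len(p)<5: continue
            f=least_squares(lambda q:np.hypot(*(p-q).T)-r,p.mean(0)+(p.mean(0)-C[:2])*.02,loss="soft_l1",f_scale=.003)
            print(nm,what,len(p),f.x,np.abs(f.fun).mean())
E
```

```text
deck ((0.5184277892112732, -0.2848646342754364), (0.26539328694343567, 0.13264024257659912), 86.01408386230469) [ 0.51521021 -0.30380898  0.0446653 ]
296 [(np.float64(0.438), np.float64(-0.288), np.float64(-0.003)), (np.float64(0.451), np.float64(-0.303), np.float64(0.008)), (np.float64(0.451), np.float64(-0.341), np.float64(0.043)), (np.float64(0.609), np.float64(-0.322), np.float64(0.0)), (np.float64(0.623), np.float64(-0.323), np.float64(-0.001)), (np.float64(0.635), np.float64(-0.324), np.float64(-0.003))]
300 [(np.float64(0.434), np.float64(-0.306), np.float64(-0.0)), (np.float64(0.451), np.float64(-0.307), np.float64(-0.002)), (np.float64(0.448), np.float64(-0.35), np.float64(0.039)), (np.float64(0.604), np.float64(-0.334), np.float64(-0.002)), (np.float64(0.617), np.float64(-0.338), np.float64(-0.001)), (np.float64(0.628), np.float64(-0.339), np.float64(-0.002))]
304 [(np.float64(0.432), np.float64(-0.317), np.float64(-0.004)), (np.float64(0.446), np.float64(-0.324), np.float64(0.001)), (np.float64(0.448), np.float64(-0.353), np.float64(0.029)), (np.float64(0.575), np.float64(
[... 1516 characters left out ...]
4(-0.406), np.float64(0.001)), (np.float64(0.6), np.float64(-0.406), np.float64(-0.001))]
324 [(np.float64(0.436), np.float64(-0.313), np.float64(-0.082)), (np.float64(0.432), np.float64(-0.385), np.float64(-0.005)), (np.float64(0.44), np.float64(-0.391), np.float64(0.0)), (np.float64(0.569), np.float64(-0.421), np.float64(0.006)), (np.float64(0.584), np.float64(-0.417), np.float64(-0.001)), (np.float64(0.595), np.float64(-0.418), np.float64(-0.002))]
scene bottle 277 [0.48670257 0.4107469 ] 0.0010679686804111823
scene bottle 45 [0.48709869 0.41044359] 0.0016827229183137963
side bottle 141 [0.49121651 0.40948457] 0.0022640082431660802
side bottle 28 [0.4876514 0.3865271] 0.004619617069889141
```

View pics/a.png

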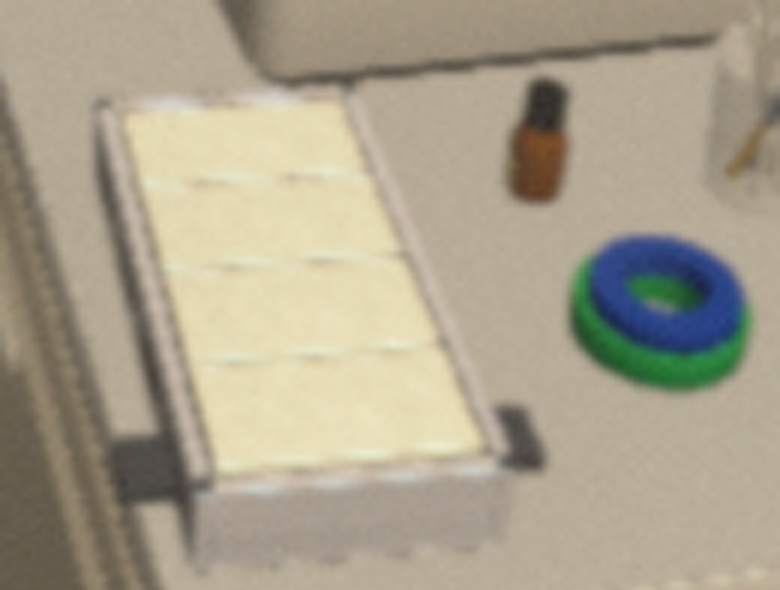

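View pics/b.png

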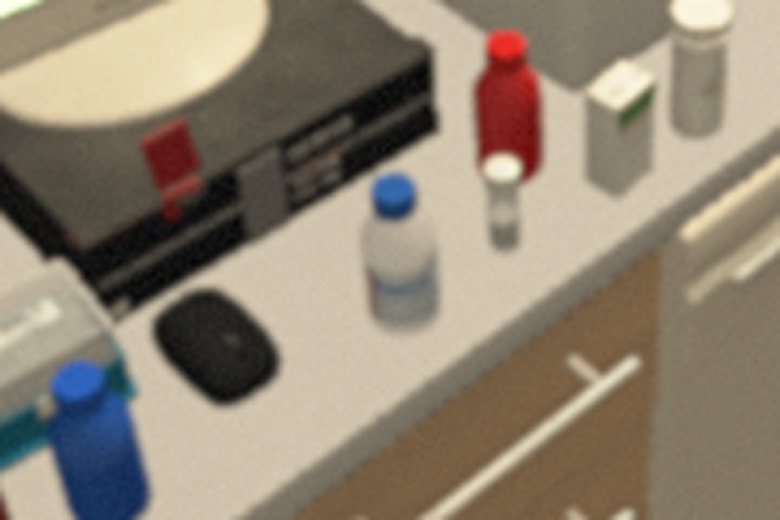

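Crop a shows the bar ends at (150,470) and (515,435), in line with the nearest board. Crop b confirms the clear bottle with a narrow blue cap at (395,250). Next I press the board.

```bash
cat >> h.py <<'E'
BX,BY=0.512,-0.376
Q=[1,0,0,0]
E
python3 - <<'E'
from h import *
P=cloud(cap("side"))
for x0,y0,zl in((BX,BY,.08),):
    m=(np.abs(P[...,0]-x0)<.14)&(np.abs(P[...,1]-y0)<.14)&(P[...,2]>zl)
    p=P[m]; print("near board",len(p), np.nanmin(p,0) if len(p) else "", np.nanmax(p,0) if len(p) else "")
P=cloud(cap("scene"))
m=(np.abs(P[...,0]-.487)<.11)&(np.abs(P[...,1]-.41)<.13)&(P[...,2]>.135)
p=P[m]; print("near bottle",len(p), np.nanmin(p,0) if len(p) else "", np.nanmax(p,0) if len(p) else "")
print(current_orientation())
for q in ([1,0,0,0],[0,1,0,0]):
    print(q,[inverse_kinematics(a,q) for a in ([BX,BY,.05],[.42,0,.3],[.487,.41,.1])])
E
```

```text
near board 0  
near bottle 0  
[ 9.87947093e-01  1.54791927e-01  6.58336273e-06 -1.92785475e-05]
[1, 0, 0, 0] [array([-7.42103956e-01,  5.93750148e-01,  1.59154209e+00, -4.44089210e-16,
        9.56300415e-01,  8.28692371e-01]), array([-1.64792473e-01,  1.90855313e-02,  1.75180570e+00, -4.44089210e-16,
        1.37070143e+00,  1.40600385e+00]), array([ 5.91324006e-01,  5.33639478e-01,  1.55240403e+00, -4.44089210e-16,
        1.05554914e+00,  2.16212033e+00])]
[0, 1, 0, 0] [array([-7.42103956e-01,  5.93750148e-01,  1.59154209e+00, -4.44089210e-16,
        9.56300415e-01, -2.31290028e+00]), array([-1.64792473e-01,  1.90855313e-02,  1.75180570e+00, -4.44089210e-16,
        1.37070143e+00, -1.73558880e+00]), array([ 5.91324006e-01,  5.33639478e-01,  1.55240403e+00, -4.44089210e-16,
        1.05554914e+00, -9.79472321e-01])]
```

```bash
python3 - <<'E'
from h import *
move_ptp([BX,BY,.13],Q); move_gripper(0.0)
f0=np.array(current_force())
print("t",current_clock(),f0)
print(servo_line([BX,BY,.056],rate=.08))
hit=servo_line([BX,BY,.038],rate=.02,contact_N=2)
z=current_position()[2]; print(hit,z,np.array(current_force())-f0)
if hit:
    for i in range(14):
        f=(np.array(current_force())-f0)[2]
        print(round(z,4),round(current_position()[2],4),round(f,2))
        if f>9.5 or z<.036: break
        z-=min(.0015,max(.0003,(10.2-f)/3000*.9)); servo_line([BX,BY,z],rate=.02)
    for i in range(5): sleep(.15); print(round((np.array(current_force())-f0)[2],2))
c=cap("side"); cv2.imwrite("pics/press.png",cv2.resize(c["image"][200:340,280:460],(770,600)))
print("t",current_clock())
E
```

```text
t 3.5 [ 0.56419619 -0.51934135 -0.14597748]
False
True 0.044785789249048566 [-0.83017055 -0.11780523  5.1598401 ]
0.0448 0.0448 5.16
0.0433 0.0439 7.05
0.0423 0.0433 10.39
9.97
9.75
9.41
8.61
9.16
t 6.475
```

```bash
python3 - <<'E'
from h import *
servo_line([BX,BY,.0414],rate=.02)
for i in range(8): sleep(.12); print(round(current_force()[2]+.146,2),end=" ")
print(current_position())
servo_line([BX,BY,.12],rate=.15)
servo_line([.42,-.25,.28],Q,rate=.3)
servo_line([.42,.05,.28],rate=.35); servo_line([.42,.3,.28],rate=.35)
move_gripper(.07)
servo_line([.487,.4105,.21],rate=.25)
c=cap("wrist"); cv2.imwrite("pics/wrist.png",c["image"])
P=cloud(c)
for q in ["bottle"]:
    for s in silhouettes("wrist",q):
        p=P[s["region"]]; print(s["conf"],s["xy"],np.nanpercentile(p,[3,50,97],axis=0).round(3).tolist())
m=(P[...,2]>.119)&(P[...,2]<.132)&(np.hypot(P[...,0]-.487,P[...,1]-.41)<.03)
if m.sum()>20:
    print("cap top",cv2.minEnclosingCircle(P[m][:,:2].astype(np.float32)),np.median(P[m],0))
print("t",current_clock(),current_position())
E
```

```text
10.84 11.65 11.49 11.93 11.87 10.99 12.35 10.61 [ 0.51207599 -0.37606298  0.04260483]
0.8 [318.6, 190.5] [[0.478, 0.387, 0.024], [0.5, 0.409, 0.098], [0.515, 0.431, 0.127]]
0.69 [62.7, 182.4] [[0.478, 0.622, 0.012], [0.502, 0.633, 0.088], [0.522, 0.654, 0.127]]
0.58 [488.1, 125.7] [[0.526, 0.246, 0.017], [0.549, 0.269, 0.094], [0.57, 0.282, 0.127]]
cap top ((0.4895206093788147, 0.4089313745498657), 0.015400909818708897) [0.49067482 0.40923008 0.12638462]
t 13.0917 [0.48668172 0.40967675 0.21101536]
```

View pics/wrist.png

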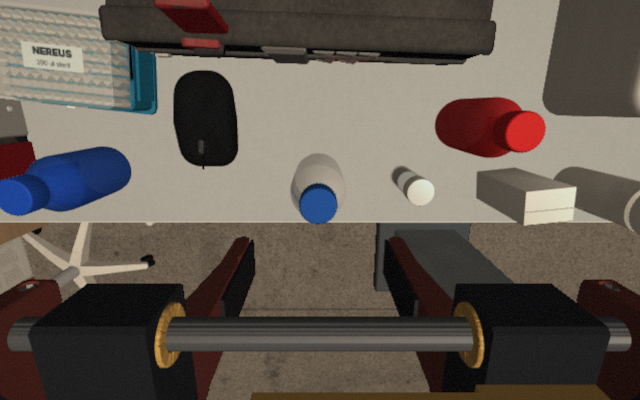

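The wrist view shows the clear, blue-capped bottle centred at (318,200) between the open fingers, with the vial (418,190) clear of them. I grasp it now.

```bash
python3 - <<'E'
from h import *
servo_line([.489,.4095,.14],rate=.12)
print(servo_line([.489,.4095,.103],rate=.06,contact_N=6), current_position())
zg=current_position()[2]
move_gripper(.0); print("gap",current_finger_gap(),current_grip_force())
f0=np.array(current_force())
servo_line([.489,.4095,.16],rate=.08); sleep(.2)
print("df",np.array(current_force())-f0,"gap",current_finger_gap())
servo_line([.44,.40,.28],rate=.2)
servo_line([.42,.3,.28],rate=.2); servo_line([.42,-.25,.28],rate=.25)
servo_line([BX,BY,.20],rate=.2); sleep(.3)
print("gap",current_finger_gap(),current_position(),"t",current_clock())
c=cap("side"); cv2.imwrite("pics/carry.png",cv2.resize(c["image"][180:340,270:450],(675,600)))
E
```

```text
False [0.48911613 0.40957909 0.10295246]
gap 0.029967684233936486 29.9889357725624
df [ 0.19566865 -0.31374969 -1.16710819] gap 0.0296050885860318
gap 0.029937820845287077 [ 0.51191389 -0.37568184  0.20071   ] t 21.4917
```

View pics/carry.png

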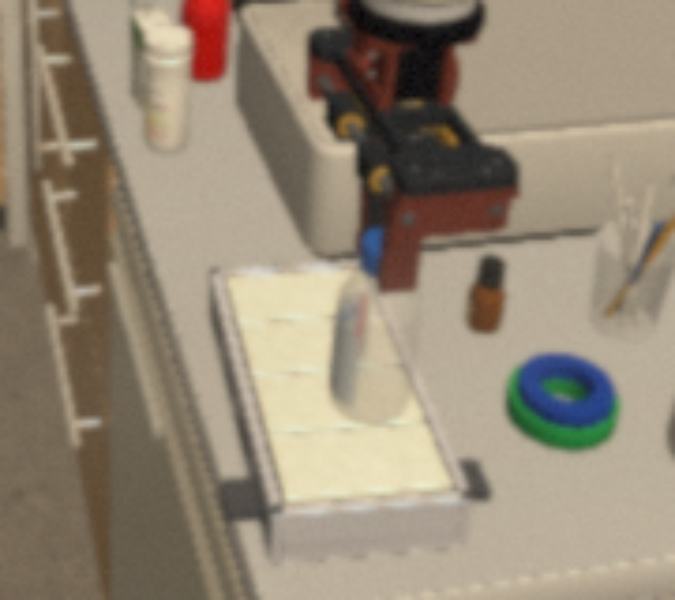

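The picture shows the bottle hanging upright at (370,350), above the deck. I lower it until it touches and release it.

```bash
python3 - <<'E'
from h import *
servo_line([BX,BY,.156],rate=.08); sleep(.2); f0=np.array(current_force())
hit=servo_line([BX,BY,.1465],rate=.015,contact_N=1.5); print(hit,current_position(),np.array(current_force())-f0)
z=current_position()[2]
if hit or np.linalg.norm((np.array(current_force())-f0))>.8:
    move_gripper(.06); sleep(.3)
    servo_line([BX,BY,.25],rate=.1); servo_line([.42,-.2,.3],rate=.25)
    sleep(.3)
c=cap("side"); cv2.imwrite("pics/end.png",cv2.resize(c["image"][180:340,270:450],(675,600)))
P=cloud(c); p=P[(np.hypot(P[...,0]-BX,P[...,1]-BY)<.05)&(P[...,2]>.06)&(P[...,2]<.19)]
print(len(p),np.nanmedian(p,0),np.nanmax(p,0),"t",current_clock(),current_finger_gap())
E
```

```text
True [ 0.51187575 -0.37593158  0.14769472] [0.84967584 0.15618174 4.7915194 ]
859 [ 0.50588258 -0.39200111  0.12175786] [ 0.5362057  -0.35874895  0.17199872] t 26.4167 0.05999147777234564
```

View pics/end.png

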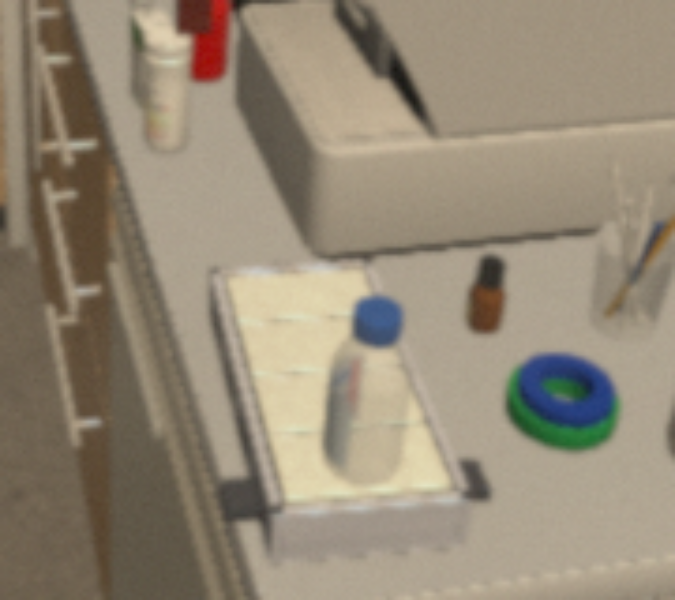

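The bottle stands upright at (365,460) on the board in line with the bar ends, and the gripper is clear.

```bash
python3 -c "
from bench import *
print(close_job())"
```

```text
the job is handed in; nothing more can be done
None
```

I pressed the board over the bar and it held (9–12 N for well over half a second), then set the clear, blue-capped bottle upright on its middle, let go, and handed the job in at about 26 s; the tub was left where it stood.

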